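# Cull the faulty stone billets on the light box and turn its light off

## Robot

A 6-joint arm with a two-finger parallel gripper is mounted at the origin on the work surface. World frame = base frame: x ahead of the robot, y to its left, z up, the work surface at z = 0. Lengths are in m, angles in rad, forces in N, time in s.
With the tool pointing down it reaches from about 0.275 to 0.725 m from the base axis. Payload 15.9 kg.
Tool frame: the origin (TCP) lies on the centre line of the jaws, within the pads' length; the fingertips stand tcp_to_tips ahead of it and the grasp point (between the pads) lies 2 mm behind it (tcp_to_tips is the distance from the TCP to the fingertips, in m); x points along the fingers, y is the direction in which the jaws open and shut, and the axes are right-handed (so a half turn about x gives the same grasp; the last joint's range is limited). The gripper opens to 85 mm and grips with 20 to 120 N. Pads are 22 mm wide; open, the fingers measure 114 mm over their backs; the gripper's body (76 mm by 85 mm) begins 54 mm behind the grasp point. The pads swing forward as they close: fully open they stand 13 mm farther back than shut.
Start: joints at [1.248, 0.213, -0.034, 1.323, 0, 1.571], TCP at [0.159, 0.474, 0.248] pointing down, gripper open.
Joint ranges: [-2.98, 2.98], [-0.74, 1.72], [-1.14, 1.35], [-2.1, 2.04], [-1.57, 1.44], [-3.14, 3.14]. Speed limits (rad/s): [1.89, 1.89, 2.39, 2.57, 3.14, 3.14].

## Interface

Orientations are given as a unit quaternion [x, y, z, w].
In Python, from cell import move_to, move_l, goto_joints, move_gripper, dwell, inverse_kinematics, observe, camera, camera_params, PlanningError, finish_job, tcp_to_tips gives the robot as it stands. Calls block until the motion is done:
- move_to(position, orientation): joint-space move of the TCP to a pose.
- move_l(position, attitude=None, speed=0.15, stop_force=None): straight line of the TCP; attitude=None keeps the orientation; speed is the mean speed in m/s. With stop_force (N) it stops when the force on the tool has changed by that much, and returns True; else False.
- goto_joints(angles): joint-space move.
- move_gripper(opening, grip_force=None): finger opening in m; grip_force is the grip in N (None keeps the last); returns when the fingers have stopped.
- dwell(seconds).
- inverse_kinematics(position, orientation): joint angles nearest the present ones, or None.
- observe(): the state.
- camera(name): name is "side" or "top" or "wrist"; returns the picture (400x640x3 uint8, red, green, blue); there is no depth.
- camera_params(name): a dict with "intrinsics" (3x3 intrinsics, pixels), "xyz" and "rotation" of the camera in the world. Camera axes: x right, y down, z forward; pixel columns grow to the right and rows downward; lengths in m; the calibration is good to about 2 mm. A picture is of the moment at which its call begins: read the wrist's pose just before it. camera_params takes no time and is no camera call; for the wrist camera it gives the pose at the moment of the call.
A pose or a line that the arm cannot do raises PlanningError and nothing moves.
- finish_job(): hands the job in, once; it reports no verdict.
The state is a dict: "t": time; "q": joint angles; "joint_velocities": joint speeds; "tau": joint torques, N m; "eef_pos": TCP position; "eef_rot": TCP orientation; "wrist_force": force on the tool from outside, world axes, zero at the start; "moment": the same for the moment, N m; "opening": finger opening in m.
Only numpy, scipy, OpenCV 4.12 (cv2) and the standard library are available. Lean on these libraries where they do the work, as an engineer would, in place of code of your own. Each camera call takes 0.05 s, during which the arm holds its last target.

## Task

Nine sawn stone billets are laid out on the light box for inspection; three are faulty: one snapped short, one with a corner broken off, one sawn too thin. Set these three down gently in the discard tray, each lying flat on the tray's floor the same way up (none stacked or leaning), and only then turn the light box's dimmer knob anticlockwise fully to its stop. Leave the sound billets where they lie, and the bottle, jar, dish and tweezers alone.

Things in the scene. Friction and masses are not known exactly. Their poses are not given: they have to be found in the camera images.
- lightbox: Fixed white light box, 220 x 280 x 45 mm (x, y, z) at its own yaw. Origin: centre of its underside on the bench; z up. Its flat top, 45 mm above the bench, carries the white lit plate (212 x 210 mm, centred 30 mm towards its +y) on which the nine stone billets lie about 68 mm apart, and at its -y end the dimmer knob.
- tray: Fixed shallow open aluminium discard tray, outside 100 x 190 x 24 mm (x, y, z) at its own yaw, walls and floor 5 mm thick (inside 90 x 180 mm, floor 5 mm above the bench). Origin: centre of its underside on the bench; long way along its y. It may stand to the left or to the right of the robot's middle, the light box on the other side. Empty at the start.
- sound1_c (a point): Centre of a sound sawn stone billet: a whole grey rectangular block 46 x 26 x 24 mm (along its x, y, z), z up, standing on the light box, about 75 g. One of six alike.
- sound2_c (a point): Centre of a sound sawn stone billet: a whole grey rectangular block 46 x 26 x 24 mm (along its x, y, z), z up, standing on the light box, about 75 g. One of six alike.
- sound3_c (a point): Centre of a sound sawn stone billet: a whole grey rectangular block 46 x 26 x 24 mm (along its x, y, z), z up, standing on the light box, about 75 g. One of six alike.
- sound4_c (a point): Centre of a sound sawn stone billet: a whole grey rectangular block 46 x 26 x 24 mm (along its x, y, z), z up, standing on the light box, about 75 g. One of six alike.
- sound5_c (a point): Centre of a sound sawn stone billet: a whole grey rectangular block 46 x 26 x 24 mm (along its x, y, z), z up, standing on the light box, about 75 g. One of six alike.
- sound6_c (a point): Centre of a sound sawn stone billet: a whole grey rectangular block 46 x 26 x 24 mm (along its x, y, z), z up, standing on the light box, about 75 g. One of six alike.
- short_c (a point): Centre of the faulty billet snapped short: the same grey stone, 28 x 26 x 24 mm (along its x, y, z) instead of 46 long; z up, on the light box; about 45 g.
- chipped_c (a point): Centre of the outline (half-way up) of the faulty billet with a broken-off corner: same stone and outline 46 x 26 x 24 mm, but its +x +y corner is missing full height: where x is over -2 mm the stone spans only y = -13 to -3 mm (with a small slanted fillet in the nook); where x is under -2 mm it is full width (y = -13 to +13 mm). The best place to take it across its width is 12 mm towards its -x. z up, on the light box; about 50 g.
- thin_c (a point): Centre of the faulty billet sawn too thin: same stone and outline, 46 x 26 mm, but 12 mm high (z) instead of 24; z up, on the light box; about 40 g.
- dimmer (a joint): Angle of the light box's dimmer knob in rad: 0 is the minimum (light off), its anticlockwise end stop seen from above; it grows clockwise, up to 4.7. Starts between 0.5 and 1.4. Stays where it is left (friction about 0.03 N m).
- bottle_c (a point): Middle of an amber glass bottle standing on the bench, 56 mm across, 160 mm tall (origin 80 mm up). Bystander: leave alone.
- jar_c (a point): Middle of a lidded glass jar standing on the bench, 52 mm across, 75 mm tall (origin 37 mm up). Bystander: leave alone.
- dish_c (a point): Middle of a shallow glass dish on the bench, 68 mm across, 16 mm tall. Bystander: leave alone.
- tweezers_c (a point): Middle of steel tweezers lying flat on the bench, 130 mm long (along x), 13 mm wide, 8 mm high. Bystander: leave alone.
- dimmer_grip (a point): Point on the axis of the dimmer knob, at the height to grip it, 108 mm from the light box's centre towards its -y. The knob is a black upright bar handle 42 mm long (along this point's x, which turns with the knob), 14 mm thick (along y), its top 7 mm above this point, on a round disc 44 mm across whose top lies 23 mm below this point (58 to 59 mm above the bench). At joint value 0 the bar lies along the light box's x.
Things that resemble listed ones, but are neither listed nor needed, are in the scene too. What is shaped like the part that bears thin_c but black or purple is not meant.

How it is judged:
On the way, in this order (a step that is already met when the one before it is completed fails the run):
1. the short, the chipped and the thin billet all lie flat in the discard tray, released (x of short_c in the frame of tray between -0.04 and 0.04 m and y of short_c in the frame of tray between -0.085 and 0.085 m and z of each of short_c, chipped_c in the frame of tray below 0.021 m and angle between each of short_c, chipped_c, thin_c's own z axis and vertical below 0.15 rad and x of chipped_c in the frame of tray between -0.04 and 0.04 m and y of chipped_c in the frame of tray between -0.085 and 0.085 m and x of thin_c in the frame of tray between -0.04 and 0.04 m and y of thin_c in the frame of tray between -0.085 and 0.085 m and z of thin_c in the frame of tray below 0.015 m and contact force between each of short, chipped, thin and the fingers below 0.1 N and linear speed of each of short, chipped, thin below 0.02 m/s), for 0.2 s.
2. the dimmer knob is at its anticlockwise stop (value of joint dimmer below 0.1 rad), for 0.2 s.
At the end, for the whole second after the job is handed in: The short, chipped and thin billets lie flat (within 0.15 rad) and at rest on the floor of the discard tray (centre within 4 mm of resting height, inside the walls), and the dimmer is within 0.1 rad of its anticlockwise stop (x of short_c in the frame of tray between -0.04 and 0.04 m and y of short_c in the frame of tray between -0.085 and 0.085 m and z of each of short_c, chipped_c in the frame of tray below 0.021 m and angle between each of short_c, chipped_c, thin_c's own z axis and vertical below 0.15 rad and x of chipped_c in the frame of tray between -0.04 and 0.04 m and y of chipped_c in the frame of tray between -0.085 and 0.085 m and x of thin_c in the frame of tray between -0.04 and 0.04 m and y of thin_c in the frame of tray between -0.085 and 0.085 m and z of thin_c in the frame of tray below 0.015 m and linear speed of each of short, chipped, thin below 0.02 m/s and value of joint dimmer below 0.1 rad); the robot touches nothing.
It fails at once if a sound billet was shifted by more than 15 mm (distance of any of sound1_c, sound2_c, sound3_c, sound4_c, sound5_c, sound6_c from where it was at the start of the episode above 0.015 m).
It fails at once if the bottle, jar, dish or tweezers was shifted by more than 20 mm or tipped (distance of any of bottle_c, jar_c, dish_c, tweezers_c from where it was at the start of the episode above 0.02 m or angle between any of bottle_c, jar_c's own z axis and vertical above 0.35 rad).
It fails at once if a faulty billet was dropped (falling free faster than 0.8 m/s, a fall of about 30 mm) ((linear speed of short above 0.8 m/s and contact force between short and the fingers below 0.05 N) or (linear speed of chipped above 0.8 m/s and contact force between chipped and the fingers below 0.05 N) or (linear speed of thin above 0.8 m/s and contact force between thin and the fingers below 0.05 N)).
It also fails if it takes over 72 s, if anything falls off the work surface, if the arm or the gripper's body presses on something with over 40 N, if the wrist force passes 120 N, or if a joint passes its speed limit or range.

## Working session

There is one attempt and no reset: what is moved stays moved. The work goes in short steps, each a Python script; the robot and the scene stay as the last script left them, time stands still between calls to the robot, and variables do not carry over. Pictures are saved under pics/ and viewed, and the job is handed in when it is done.

```bash
ls; mkdir -p pics; python3 - <<'E'
from cell import *
import cv2
o=observe();print(o['t'],o['eef_pos'],o['eef_rot'],o['opening'],tcp_to_tips)
for n in ['top','side','wrist']:
    p=camera_params(n);print(n,p)
    cv2.imwrite(f'pics/{n}0.png',camera(n)[:,:,::-1])
E
```

```text
pics
0.0 [0.15851686 0.47386937 0.24783727] [ 0.11325645  0.69797744 -0.11400969  0.69785547] 0.0853801527405039 0.017
top {'intrinsics': array([[472.81790044,   0.        , 308.36002251],
       [  0.        , 472.81790044, 201.37373487],
       [  0.        ,   0.        ,   1.        ]]), 'xyz': array([0.4019287 , 0.03229386, 1.29294738]), 'rotation': array([ 0.71187632, -0.6975676 ,  0.06169663, -0.05315137])}
side {'intrinsics': array([[482.54184809,   0.        , 323.92238684],
       [  0.        , 482.54184809, 200.18599024],
       [  0.        ,   0.        ,   1.        ]]), 'xyz': array([0.28793154, 0.9151163 , 0.71779944]), 'rotation': array([-0.16806838,  0.86543304, -0.46588229,  0.07571237])}
wrist {'intrinsics': array([[347.61961667,   0.        , 314.42147665],
       [  0.        , 347.61961667, 204.18983532],
       [  0.        ,   0.        ,   1.        ]]), 'xyz': array([0.09413836, 0.49445168, 0.3729124 ]), 'rotation': array([0.8040771 , 0.57895979, 0.07823704, 0.11020228])}
```

View pics/top0.png

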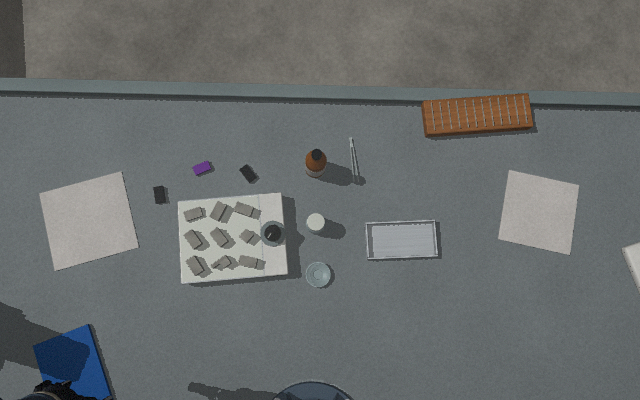

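View pics/side0.png

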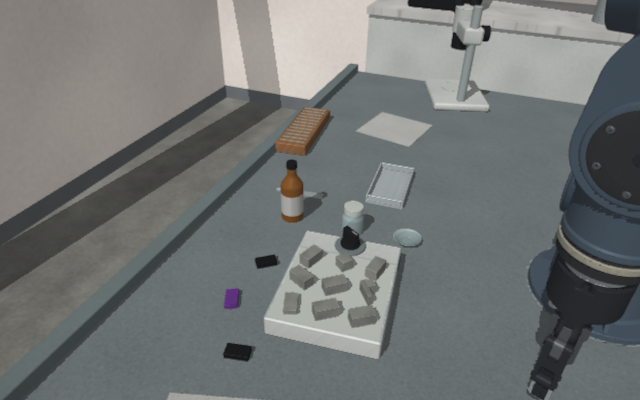

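View pics/wrist0.png

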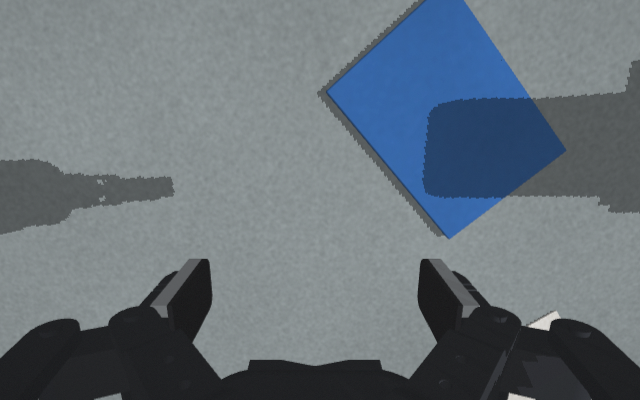

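The top view shows the light box at (230,238) with its knob at (272,233). The tray is at (402,240), the bottle at (316,162), the jar at (316,222), the dish at (318,274) and the tweezers at (354,160). I'll write helpers and get a closer wrist view of the box.

```bash
cat > h.py <<'E'
import numpy as np, cv2
from scipy.spatial.transform import Rotation as R
from cell import *
def P(n):
    p=camera_params(n); return p['intrinsics'],np.array(p['xyz']),R.from_quat(p['rotation']).as_matrix()
def pix2plane(cam,uv,z):
    K,c,M=cam; uv=np.atleast_2d(np.array(uv,float))
    d=(M@np.linalg.inv(K)@np.c_[uv,np.ones(len(uv))].T).T
    return c+d*((z-c[2])/d[:,2])[:,None]
def proj(cam,X):
    K,c,M=cam; X=np.atleast_2d(X); q=(K@(M.T@(X-c).T)).T; return q[:,:2]/q[:,2:]
def down(yaw):
    # tool x down, tool y (jaw direction) at yaw in world
    y=np.array([np.cos(yaw),np.sin(yaw),0]); x=np.array([0,0,-1.]); z=np.cross(x,y)
    return R.from_matrix(np.c_[x,y,z]).as_quat()
def jawyaw(q):
    y=R.from_quat(q).as_matrix()[:,1]; return np.arctan2(y[1],y[0])
E
python3 - <<'E'
from h import *
c=P('top')
for n,uv,z in [('boxcorners',[[178,201],[283,193],[288,275],[181,283]],.045),('knob',[[272,233]],.09),('tray',[[365,222],[436,220],[438,258],[367,260]],.024),('bottle',[[316,168]],.08),('jar',[[316,222]],.075),('dish',[[318,274]],.016)]:
    print(n,pix2plane(c,uv,z).round(3).tolist())
o=observe();M=R.from_quat(o['eef_rot']).as_matrix();w=P('wrist')
print('yaw',jawyaw(o['eef_rot']),'cam in tool',M.T@(w[1]-o['eef_pos']));print('cam axes in tool\n',M.T@w[2])
E
```

```text
boxcorners [[0.6, 0.367, 0.045], [0.628, 0.088, 0.045], [0.411, 0.068, 0.045], [0.385, 0.345, 0.045]]
knob [[0.516, 0.111, 0.09]]
tray [[0.557, -0.135, 0.024], [0.566, -0.328, 0.024], [0.464, -0.331, 0.024], [0.455, -0.141, 0.024]]
bottle [[0.69, 0.001, 0.08]]
jar [[0.548, -0.001, 0.075]]
dish [[0.416, -0.011, 0.016]]
yaw 1.247989568117043 cam in tool [-0.12499792 -0.00106112 -0.06758137]
cam axes in tool
 [[ 9.11954599e-04 -2.67804361e-01  9.63472881e-01]
 [ 9.99999573e-01  1.01933567e-04 -9.18194973e-04]
 [ 1.47686391e-04  9.63473307e-01  2.67804340e-01]]
```

```bash
python3 - <<'E'
from h import *
move_to([0.40,0.217,0.29],down(np.pi/2))
c=P('wrist'); im=camera('wrist'); np.savez('w1.npz',im=im,K=c[0],c=c[1],M=c[2])
cv2.imwrite('pics/w1.png',im[:,:,::-1]); o=observe();print(o['t'],o['eef_pos'])
E
```

```text
1.5333 [0.39964107 0.2177092  0.2898157 ]
```

View pics/w1.png

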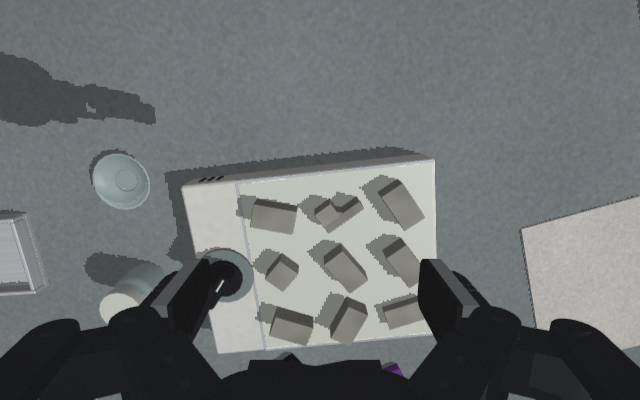

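The wrist view shows the chipped billet at (338,210) and the short one at (282,270), and the thin one is probably at (402,310). Image-down is +x, so I'll shift the arm outwards to clear the fingers and look again.

```bash
python3 - <<'E'
from h import *
move_l([0.55,0.21,0.265],speed=0.3)
c=P('wrist'); im=camera('wrist'); np.savez('w2.npz',im=im,K=c[0],c=c[1],M=c[2])
cv2.imwrite('pics/w2.png',im[:,:,::-1]); o=observe();print(o['t'],o['eef_pos'])
E
```

```text
2.2417 [0.54944776 0.2105126  0.26495093]
```

View pics/w2.png

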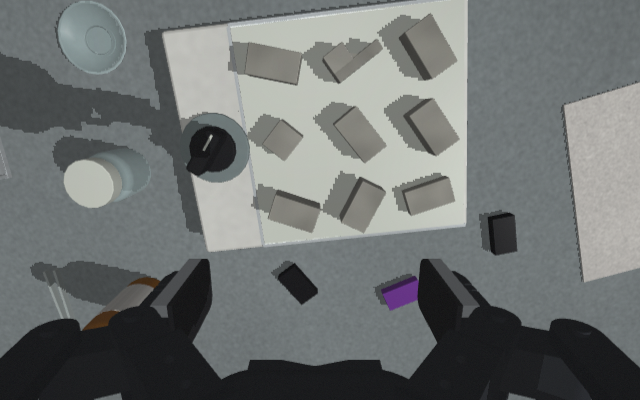

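```bash
python3 - <<'E'
import numpy as np,cv2
im=np.load('w2.npz')['im'][:,:,::-1]
cr=im[0:255,160:480]; cv2.imwrite('pics/w2z.png',cv2.resize(cr,(750,598),interpolation=cv2.INTER_CUBIC))
for p in [(63,275),(45,425),(122,432),(130,358),(139,282),(208,295),(205,365),(195,430),(60,352),(30,300)]:print(p,im[p])
E
```

```text
(63, 275) [123 131 131]
(45, 425) [124 130 132]
(122, 432) [125 132 133]
(130, 358) [125 132 133]
(139, 282) [123 131 132]
(208, 295) [126 134 134]
(205, 365) [124 132 132]
(195, 430) [126 134 135]
(60, 352) [114 121 123]
(30, 300) [185 195 190]
```

View pics/w2z.png

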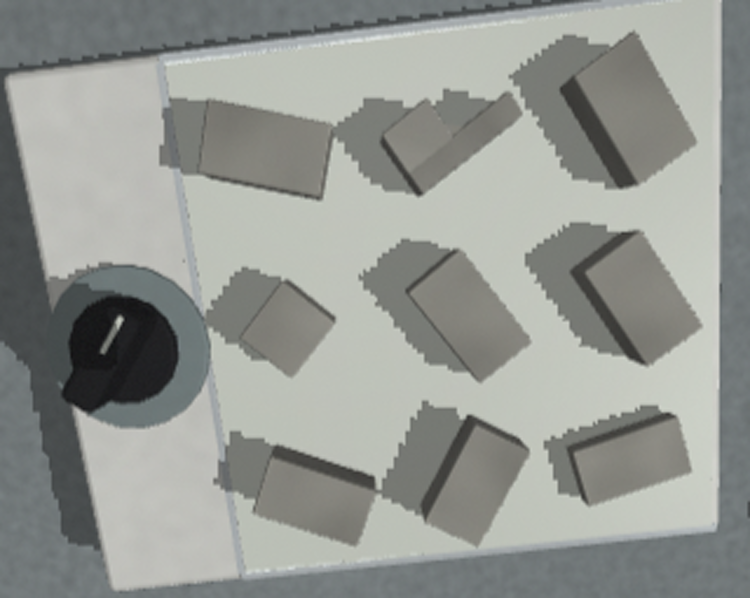

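```bash
cat > seg.py <<'E'
from h import *
def tops(f,zt={}):
    d=np.load(f); im=d['im']; cam=(d['K'],d['c'],d['M'])
    return im,cam
E
python3 - <<'E'
import numpy as np,cv2
im=np.load('w2.npz')['im'].astype(int)
z=2.344
for n,p in dict(shadow_pl=(540,90),shadow2=(400,470),topA=(260,150),side_dark=(605,145),side_thin=(620,435),side_chip=(490,140),chip=(420,130),thinTop=(630,460),fil=(455,150),sidebot=(260,185)).items():
    u,v=160+p[0]/z,p[1]/z; print(n,im[int(round(v)),int(round(u))],im[int(v)-1:int(v)+2,int(u)-1:int(u)+2].mean((0,1)).round())
E
```

```text
shadow_pl [121 123 118] [121. 123. 118.]
shadow2 [118 120 116] [118. 120. 116.]
topA [132 131 124] [132. 131. 124.]
side_dark [63 62 59] [62. 61. 58.]
side_thin [120 119 113] [87. 86. 81.]
side_chip [154 158 150] [137. 138. 131.]
chip [133 131 126] [133. 131. 125.]
thinTop [133 132 125] [133. 132. 125.]
fil [124 123 116] [124. 123. 116.]
sidebot [82 82 78] [107. 107. 101.]
```

```bash
python3 - <<'E'
from h import *
d=np.load('w2.npz'); im=d['im'].astype(int); cam=(d['K'],d['c'],d['M'])
g=cv2.GaussianBlur(d['im'],(3,3),0).astype(int)
r,gg,b=g[...,0],g[...,1],g[...,2]
m=((gg>112)&(gg<150)&(r>=gg)&(gg-b>=4)).astype(np.uint8)
m[:,:225]=0;m[:,470:]=0;m[245:]=0
m=cv2.morphologyEx(m,cv2.MORPH_OPEN,np.ones((3,3)))
vis=d['im'][:,:,::-1].copy()
cs,_=cv2.findContours(m,cv2.RETR_EXTERNAL,cv2.CHAIN_APPROX_NONE)
for c in cs:
    if cv2.contourArea(c)<120: continue
    cv2.drawContours(vis,[c],-1,(0,0,255),1)
    q=c[:,0].astype(float)
    u,v=q.mean(0)
    z=.057 if (abs(u-428)<15 and abs(v-195)<15) else .069
    X=pix2plane(cam,q,z)[:,:2]
    (cx,cy),(w,h),a=cv2.minAreaRect((X*1000).astype(np.float32))
    if w<h: w,h,a=h,w,a+90
    print(q.mean(0).round(),'ctr',round(cx,1),round(cy,1),'size',round(w,1),round(h,1),'yaw',round(a%180,1), 'area',round(cv2.contourArea((X*1000).astype(np.float32))))
cv2.imwrite('pics/seg.png',cv2.resize(vis[0:255,160:480],(750,598),interpolation=cv2.INTER_NEAREST))
E
```

```text
[293. 214.] ctr 580.2 188.7 size 45.3 24.7 yaw 71.5 area 1026
[363. 206.] ctr 573.4 255.6 size 45.2 24.4 yaw 153.7 area 1003
[430. 196.] ctr 566.1 322.4 size 44.2 24.0 yaw 109.7 area 992
[282. 140.] ctr 510.2 179.6 size 27.1 24.7 yaw 141.4 area 628
[360. 135.] ctr 505.6 250.6 size 44.7 24.8 yaw 39.5 area 1033
[434. 127.] ctr 498.7 317.2 size 44.0 24.3 yaw 37.5 area 1012
[273.  63.] ctr 444.5 173.6 size 46.5 24.8 yaw 79.3 area 1078
[352.  57.] ctr 436.4 241.6 size 44.4 25.6 yaw 125.9 area 674
[431.  45.] ctr 431.2 308.2 size 45.0 24.5 yaw 35.6 area 1035
```

View pics/seg.png

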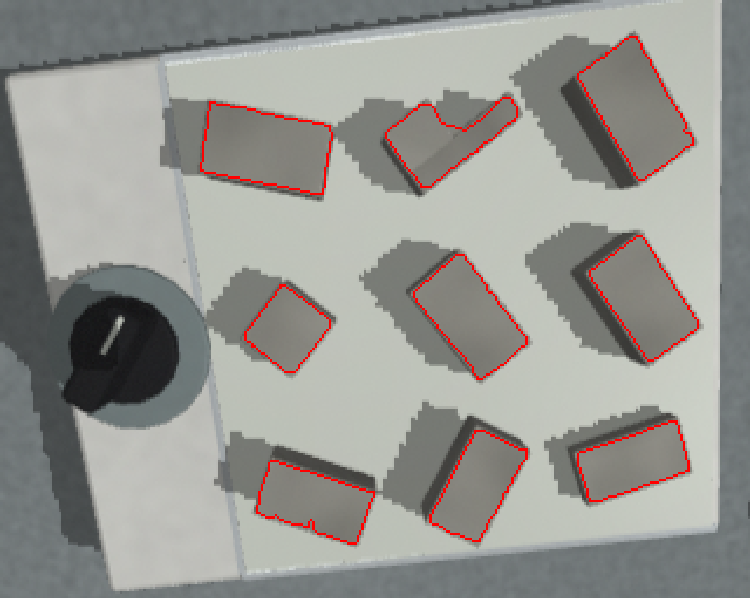

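The segmentation matches the given sizes: seven tops of about 45×24.5 mm, one of 27×25 mm (short), and a chipped outline whose missing corner is on the expected side. The thin billet, at (430,196), casts a visibly smaller shadow. Next: check these points against the top camera, work out finger clearances, and find the box and tray pose.

```bash
cat > bl.py <<'E'
import numpy as np
B=dict(s1=(580.2,188.7,71.5,46),s2=(573.4,255.6,153.7,46),thin=(566.1,322.4,109.7,46),short=(510.2,179.6,141.4,28),s3=(505.6,250.6,39.5,46),s4=(498.7,317.2,37.5,46),s5=(444.5,173.6,79.3,46),chip=(436.4,241.6,125.9,46),s6=(431.2,308.2,35.6,46))
E
python3 - <<'E'
from h import *; from bl import B
# clearances
def clear(c,yaw,op,skip):
    best=9e9
    a=np.deg2rad(yaw); j=np.array([np.cos(a),np.sin(a)]); t=np.array([-j[1],j[0]])
    for s in (-1,1):
        for d in np.linspace(op/2,op/2+15,8):
            for w in np.linspace(-12,12,9):
                p=np.array(c)+s*d*j+w*t
                for n,(x,y,yy,L) in B.items():
                    if n==skip: continue
                    b=np.deg2rad(yy);e=np.array([np.cos(b),np.sin(b)]);q=p-[x,y]
                    u=max(abs(q@e)-L/2,0);v=max(abs(q@[-e[1],e[0]])-13,0)
                    if np.hypot(u,v)<best:best=np.hypot(u,v);bn=n
    return round(best,1),bn
a=np.deg2rad(125.9);g=np.array([436.4,241.6])-12*np.array([np.cos(a),np.sin(a)]);print('chip grip',g)
print('short',clear((510.2,179.6),141.4,40,'short'),clear((510.2,179.6),51.4,38,'short'))
print('chip',clear(g,35.9,38,'chip'),'thin',clear((566.1,322.4),19.7,38,'thin'))
# box and knob from w2
d=np.load('w2.npz');cam=(d['K'],d['c'],d['M'])
C=pix2plane(cam,[[163,32],[207,251],[467,226],[467,0]],.045);print(C.round(4))
g2=cv2.cvtColor(d['im'],cv2.COLOR_RGB2GRAY)
cv2.imwrite('pics/knob.png',cv2.resize(d['im'][95:205,165:265,::-1],(545,600),interpolation=cv2.INTER_CUBIC))
t=P('top');im=camera('top')[:,:,::-1].copy();np.save('top1.npy',im)
big=cv2.resize(im[180:300,160:300],None,fx=5.3,fy=5,interpolation=cv2.INTER_CUBIC)
for n,(x,y,yy,L) in B.items():
    b=np.deg2rad(yy);e=np.array([np.cos(b),np.sin(b)]);f=np.array([-e[1],e[0]])
    z=.057 if n=='thin' else .069
    pts=[np.r_[(np.array([x,y])+i*L/2*e+k*13*f)/1000,z] for i,k in((1,1),(1,-1),(-1,-1),(-1,1))]
    q=(proj(t,np.array(pts))-[160,180]+.5)*[5.3,5]
    cv2.polylines(big,[q.astype(np.int32)],True,(0,0,255),1)
cv2.imwrite('pics/topover.png',big)
tr=cv2.resize(im[205:275,350:450],None,fx=8,fy=8,interpolation=cv2.INTER_CUBIC);cv2.imwrite('pics/tray.png',tr)
E
```

```text
chip grip [443.43646828 231.87950031]
short (np.float64(13.9), 's5') (np.float64(23.9), 's5')
chip (np.float64(3.6), 's3') thin (np.float64(5.4), 's4')
[[0.4158 0.072  0.045 ]
 [0.6292 0.0943 0.045 ]
 [0.6009 0.3686 0.045 ]
 [0.3899 0.3439 0.045 ]]
```

View pics/topover.png

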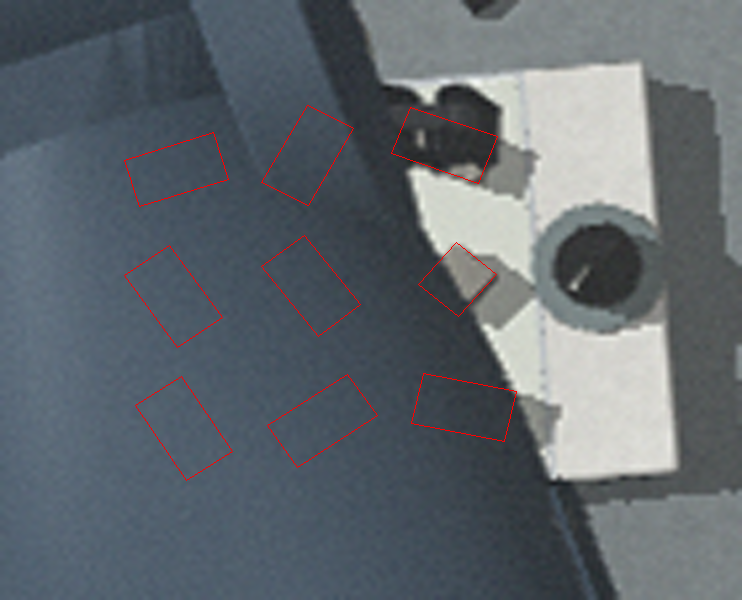

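View pics/knob.png

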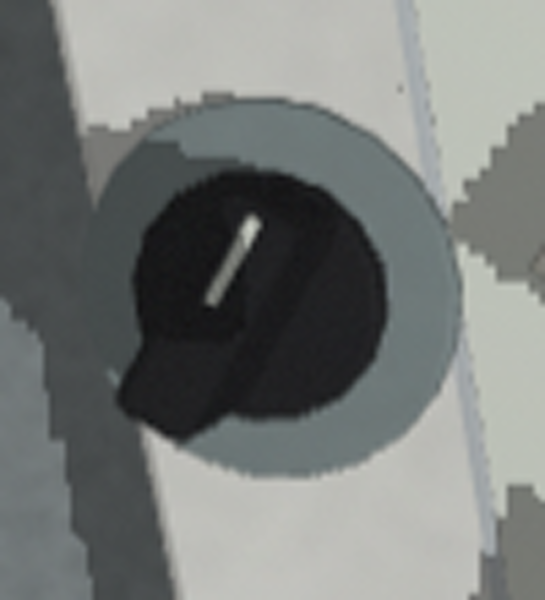

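View pics/tray.png

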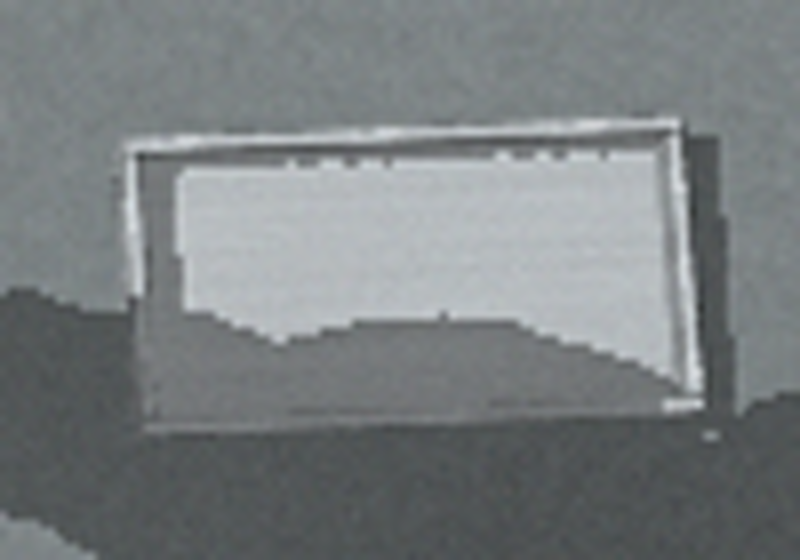

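```bash
python3 - <<'E'
from h import *; from bl import B
t=P('top');im=cv2.imread('pics/top0.png')
big=cv2.resize(im[180:300,160:300],None,fx=5,fy=5,interpolation=cv2.INTER_CUBIC)
for n,(x,y,yy,L) in B.items():
    b=np.deg2rad(yy);e=np.array([np.cos(b),np.sin(b)]);f=np.array([-e[1],e[0]])
    z=.057 if n=='thin' else .069
    pts=[np.r_[(np.array([x,y])+i*L/2*e+k*13*f)/1000,z] for i,k in((1,1),(1,-1),(-1,-1),(-1,1))]
    q=(proj(t,np.array(pts))-[160,180]+.5)*5
    cv2.polylines(big,[q.astype(np.int32)],True,(0,0,255),1)
cv2.imwrite('pics/topover2.png',big)
C=pix2plane(t,[[366,223.1],[435.25,220],[437.9,255],[368.1,259]],.024)[:,:2];print(C.round(4).tolist(),C.mean(0))
(c,s,a)=cv2.minAreaRect((C*1000).astype(np.float32));print(c,s,a)
# box
d=np.load('w2.npz');cam=(d['K'],d['c'],d['M'])
E
```

```text
[[0.5541, -0.1381], [0.5664, -0.3262], [0.4721, -0.331], [0.4577, -0.1436]] [ 0.51257637 -0.23473075]
(512.0802612304688, -234.91537475585938) (96.51139831542969, 189.31173706054688) 3.7621684074401855
```

View pics/topover2.png

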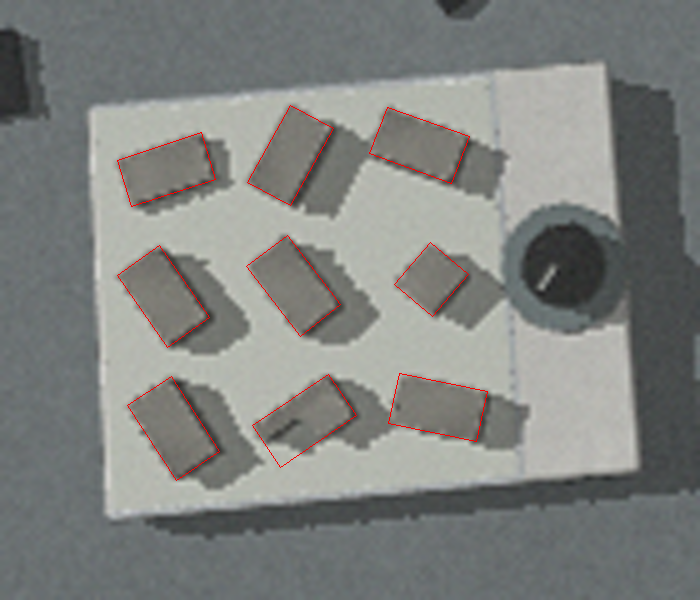

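The top-camera overlay agrees with the wrist measurements to about 1–2 mm. The tray centre is roughly (0.511,−0.234) with a yaw of about 4°. Now I'll pick the short billet, using a gentle touch on the plate to calibrate the fingertip height.

```bash
cat >> h.py <<'E'
def best(pos,yaw):
    q0=np.array(observe()['q']); o=[]
    for k in (-1,0,1):
        y=yaw+k*np.pi; q=inverse_kinematics(pos,down(y))
        if q is not None: o.append((np.abs(np.array(q)-q0).max(),y,q))
    o.sort(key=lambda a:a[0]); return o
def go(pos,yaw):
    o=best(pos,yaw); move_to(pos,down(o[0][1])); return o[0][1]
def st(m=''):
    o=observe(); print(m,'t',round(o['t'],2),'p',np.round(o['eef_pos'],4),'yaw',round(np.rad2deg(jawyaw(o['eef_rot'])),1),'op',round(o['opening']*1000,1),'F',np.round(o['wrist_force'],1))
E
python3 - <<'E'
from h import *
move_gripper(0.040)
y=go([.5102,.1796,.16],np.deg2rad(51.4)); st('hover')
move_l([.5102,.1796,.085],speed=.12); st()
print(move_l([.5102,.1796,.056],speed=.02,stop_force=5)); st('touch')
c=P('wrist');cv2.imwrite('pics/g1.png',camera('wrist')[:,:,::-1])
E
```

```text
hover t 3.47 p [0.5108 0.1798 0.1609] yaw 51.6 op 39.8 F [0.8 0.8 0.4]
 t 4.24 p [0.5108 0.1799 0.0858] yaw 51.4 op 40.0 F [ 0.8  0.2 -0.4]
True
touch t 5.36 p [0.5102 0.1796 0.0605] yaw 51.4 op 40.1 F [-2.1 -0.3  9.5]
```

View pics/g1.png

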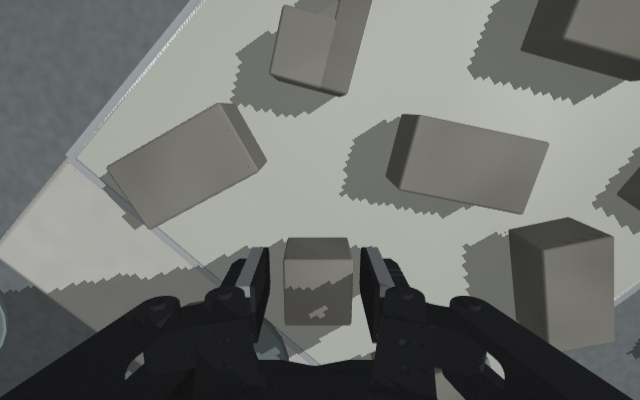

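The grasp view shows the short billet centred between the pads at (318,280), facing square. Contact with the plate came at TCP z=0.0605, close to the expected 0.062. I'll grip, lift, and check the tray with the wrist camera.

```bash
python3 - <<'E'
from h import *
move_l([.5102,.1796,.0655],speed=.05)
move_gripper(0.0,grip_force=40); st('grip')
move_l([.5102,.1796,.22],speed=.2); st('lift')
y=go([.53,-.235,.22],np.deg2rad(94)); st('tray')
c=P('wrist');im=camera('wrist');np.savez('t1.npz',im=im,K=c[0],c=c[1],M=c[2]);cv2.imwrite('pics/t1.png',im[:,:,::-1])
E
```

```text
grip t 5.94 p [0.5102 0.1796 0.0656] yaw 51.4 op 25.2 F [-1.9  0.1  4.4]
lift t 6.87 p [0.5097 0.1794 0.2188] yaw 51.4 op 25.0 F [-0.3  0.3 -0.1]
tray t 8.4 p [ 0.5301 -0.2343  0.2197] yaw 94.0 op 25.3 F [ 0.3 -0.3 -0.1]
```

View pics/t1.png

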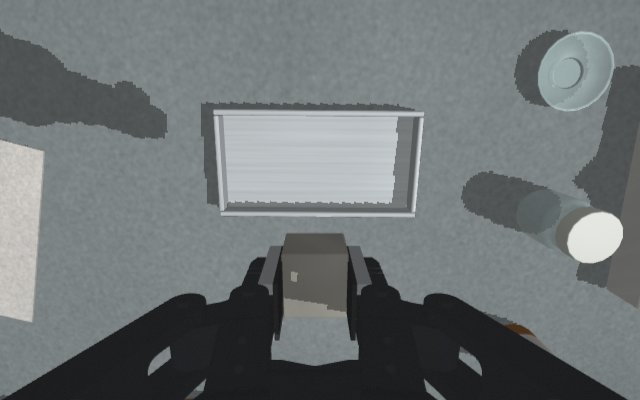

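The tray is in full view with rim corners at (213,111), (423,113), (415,216) and (220,215). It's empty, and the short billet is held squarely at (316,275).

```bash
python3 - <<'E'
from h import *
d=np.load('t1.npz');cam=(d['K'],d['c'],d['M'])
C=pix2plane(cam,[[213,111],[423,113],[415,216],[220,215]],.024)[:,:2]*1000;print(C.round(1).tolist(),C.mean(0));print(cv2.minAreaRect(C.astype(np.float32)))
E
```

```text
[[471.5, -330.2], [460.1, -143.2], [556.2, -136.2], [568.4, -324.3]] [ 514.04895392 -233.48953815]
((513.8583374023438, -233.36941528320312), (97.0513687133789, 188.4535369873047), 3.697258710861206)
```

```bash
cat >> h.py <<'E'
TC=np.array([.513,-.234]); TY=np.deg2rad(3.65)
def tray(x,y):
    c,s=np.cos(TY),np.sin(TY); return TC+np.array([c*x-s*y,s*x+c*y])
def place(p,yaw,zrel,op=.036):
    y=go([*p,.13],yaw); st('over')
    move_l([*p,zrel+.006],speed=.12)
    print('stop',move_l([*p,zrel-.002],speed=.015,stop_force=4)); st('down')
    move_gripper(op); dwell(.1); st('open')
    move_l([*p,.14],speed=.2); st('up')
E
python3 - <<'E'
from h import *
place(tray(0,-.052),np.pi/2+TY,.0255)
E
```

```text
over t 8.95 p [ 0.5166 -0.2853  0.1308] yaw 93.6 op 25.2 F [ 1.1 -0.2 -0.9]
stop True
down t 10.38 p [ 0.5165 -0.286   0.0256] yaw 93.6 op 25.6 F [-1.2  1.1 10.2]
open t 10.74 p [ 0.516  -0.2857  0.0248] yaw 93.6 op 35.8 F [ 0.1 -0.5 -0.6]
up t 11.47 p [ 0.5159 -0.2857  0.1389] yaw 93.6 op 36.3 F [-0.3  0.1 -0.3]
```

Short billet placed: contact came at the expected height and the release was clean. Chipped billet next.

```bash
python3 - <<'E'
from h import *
p=[.4434,.2319]
y=go([*p,.20],np.deg2rad(35.9)); st('hover')
move_l([*p,.10],speed=.15)
cv2.imwrite('pics/c1.png',camera('wrist')[:,:,::-1]); st()
E
```

```text
hover t 13.38 p [0.4437 0.2313 0.1998] yaw -144.2 op 35.9 F [-0.3  0.1  0.4]
 t 14.24 p [0.444  0.2321 0.1009] yaw -144.1 op 35.6 F [-0.   0.6  0.7]
```

View pics/c1.png

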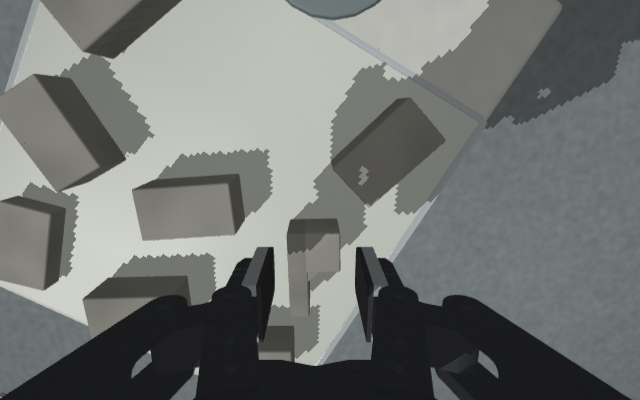

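The chipped billet sits at (315,260), aligned and centred between the pads, with its full-width end under them and its missing corner to the lower right, as modelled.

```bash
python3 - <<'E'
from h import *
p=[.4434,.2319]
print(move_l([*p,.0655],speed=.06,stop_force=8)); st('low')
move_gripper(0.0,grip_force=40); st('grip'); zg=observe()['eef_pos'][2]
move_l([*p,.20],speed=.2); st('lift')
yaw=best([*tray(0,.054),.16],np.pi/2+TY)[0][1]; s=1 if np.sin(yaw)<0 else -1; print(np.rad2deg(yaw),s)
q=tray(.012*s,.054)
go([*q,.17],np.pi/2+TY); st('tray'); cv2.imwrite('pics/c2.png',camera('wrist')[:,:,::-1])
E
```

```text
False
low t 14.97 p [0.4434 0.2319 0.0656] yaw -144.1 op 35.9 F [-0.4  0.  -1.1]
grip t 15.21 p [0.4437 0.232  0.066 ] yaw -144.1 op 25.1 F [-0.6 -0.7  4. ]
lift t 16.03 p [0.443  0.2317 0.1989] yaw -144.1 op 25.1 F [ 0.  -0.7 -0.8]
93.65 -1
tray t 17.57 p [ 0.4977 -0.1801  0.1699] yaw 93.8 op 24.9 F [-0.6  0.3 -0.7]
```

View pics/c2.png

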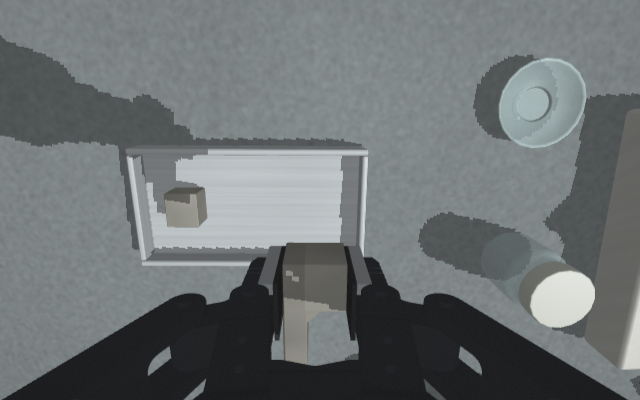

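The short billet lies flat in the tray at (186,207). The chipped one is held level, with its narrow arm pointing to tray +x.

```bash
python3 - <<'E'
from h import *
place(tray(-.012,.051),np.pi/2+TY,.0257,op=.034)
p=[.5661,.3224]
move_gripper(.036)
move_l([*observe()['eef_pos'][:2],.22],speed=.25)
go([.45,0.05,.22],np.deg2rad(60))
y=go([*p,.17],np.deg2rad(19.7)); st('hover')
move_l([*p,.095],speed=.15)
cv2.imwrite('pics/th1.png',camera('wrist')[:,:,::-1]); st()
E
```

```text
over t 17.91 p [ 0.4969 -0.1829  0.1295] yaw 93.7 op 25.3 F [-0.5  0.1  0.1]
stop True
down t 19.32 p [ 0.498 -0.184  0.026] yaw 93.6 op 24.9 F [-2.3  1.  10.7]
open t 19.68 p [ 0.4975 -0.1838  0.0253] yaw 93.6 op 33.7 F [-0.2 -0.4  0.6]
up t 20.4 p [ 0.4974 -0.1837  0.139 ] yaw 93.7 op 33.8 F [-0.3 -0.2 -0.9]
hover t 23.22 p [0.5665 0.3212 0.1702] yaw 19.7 op 35.9 F [-0.   0.   0.5]
 t 23.92 p [0.5668 0.3224 0.0965] yaw 19.7 op 35.9 F [-0.  -0.1  0.7]
```

View pics/th1.png

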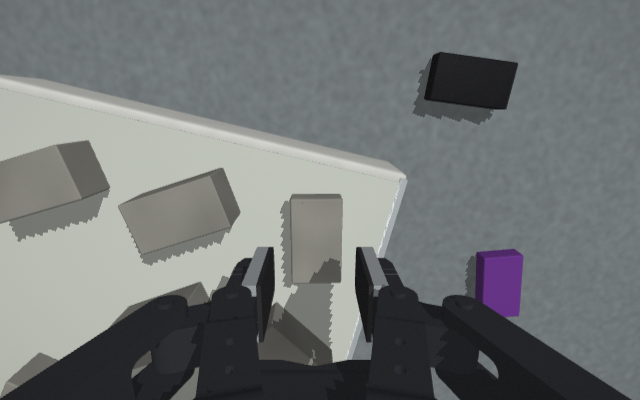

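The thin billet is centred and aligned at (316,238). I'll grip it low.

```bash
python3 - <<'E'
from h import *
p=[.5661,.3224]
print(move_l([*p,.066],speed=.05,stop_force=6)); st('low')
move_gripper(0.0,grip_force=40); st('grip')
move_l([*p,.22],speed=.2); st('lift')
go([.45,0.05,.22],np.deg2rad(60))
y=go([*tray(0,0),.17],np.pi/2+TY); st('tray'); cv2.imwrite('pics/th2.png',camera('wrist')[:,:,::-1])
E
```

```text
False
low t 24.65 p [0.5662 0.3224 0.0661] yaw 19.7 op 36.2 F [-1.   0.3 -0.3]
grip t 24.9 p [0.5664 0.3226 0.0666] yaw 19.7 op 24.4 F [ 0.5 -0.6  4.5]
lift t 25.82 p [0.5657 0.3222 0.2187] yaw 19.7 op 24.7 F [-0.4  0.1 -0.3]
tray t 28.08 p [ 0.5134 -0.2331  0.17  ] yaw 93.6 op 24.7 F [ 0.5  1.5 -0.1]
```

View pics/th2.png

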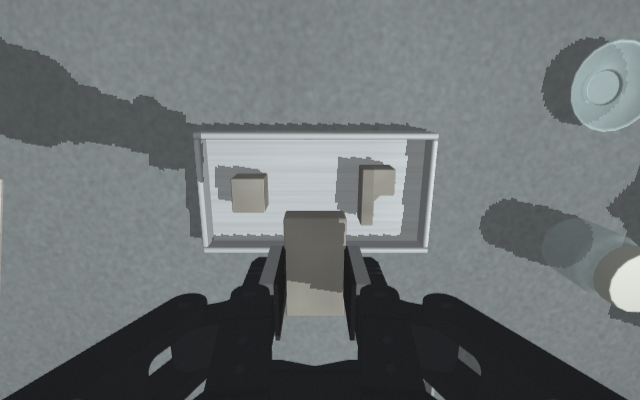

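Both earlier billets lie flat at (250,193) and (375,193), and the thin one is held at (315,263). I'll place it in the middle.

```bash
python3 - <<'E'
from h import *
place(tray(0,0),np.pi/2+TY,.0263,op=.034)
p=observe()['eef_pos']; move_l([p[0]+.03,p[1],.2],speed=.2)
c=P('wrist');im=camera('wrist');np.savez('t2.npz',im=im,K=c[0],c=c[1],M=c[2]);cv2.imwrite('pics/t2.png',im[:,:,::-1]);st()
E
```

```text
over t 28.42 p [ 0.5123 -0.2327  0.1297] yaw 93.7 op 24.6 F [ 0.3 -0.7 -0.1]
stop True
down t 29.82 p [ 0.5132 -0.2341  0.0265] yaw 93.6 op 25.0 F [-1.3  1.3  8.4]
open t 30.18 p [ 0.5127 -0.2339  0.0259] yaw 93.6 op 34.0 F [ 0.6 -0.3  0.6]
up t 30.9 p [ 0.5125 -0.2338  0.1389] yaw 93.7 op 33.9 F [ 0.1  0.2 -0.1]
 t 31.43 p [ 0.5418 -0.2335  0.1982] yaw 93.7 op 34.2 F [ 0.7  0.4 -0.4]
```

View pics/t2.png

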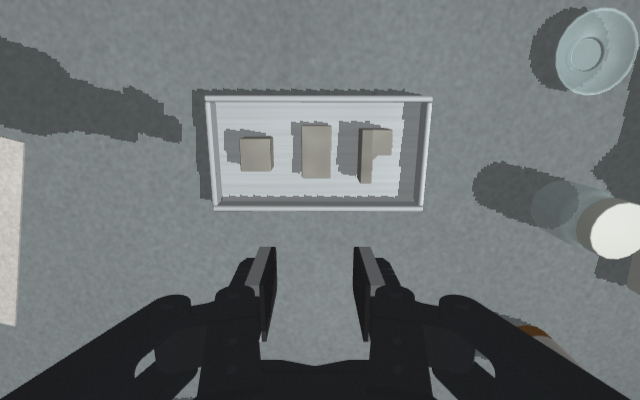

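All three lie flat and separate in the tray, at (256,154), (316,151) and (374,155). Now a close look at the knob.

```bash
python3 - <<'E'
from h import *
d=np.load('w2.npz');cam=(d['K'],d['c'],d['M']); print(pix2plane(cam,[[215.6,147.7]],.0585))
go([.45,-.03,.23],np.pi/2)
go([.56,.112,.22],np.pi/2); st()
c=P('wrist');im=camera('wrist');np.savez('k1.npz',im=im,K=c[0],c=c[1],M=c[2]);cv2.imwrite('pics/k1.png',im[:,:,::-1])
cr=im[60:260,220:420,::-1];cr=cv2.convertScaleAbs(cr,alpha=2.2);cv2.imwrite('pics/k1z.png',cv2.resize(cr,(600,600),interpolation=cv2.INTER_CUBIC))
E
```

```text
[[0.5182028 0.1155961 0.0585   ]]
 t 33.08 p [0.5604 0.1113 0.2192] yaw 90.0 op 34.3 F [ 0.9 -0.2  0.3]
```

View pics/k1.png

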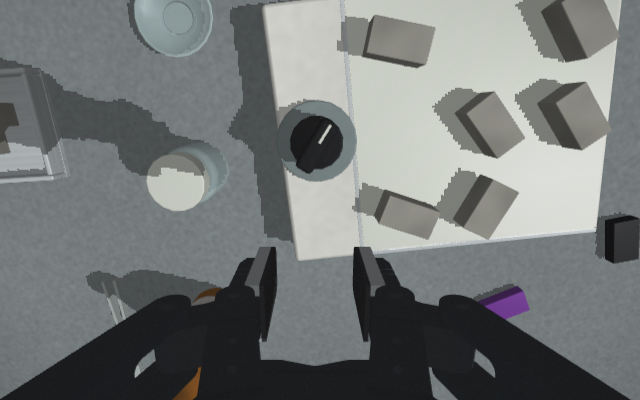

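View pics/k1z.png

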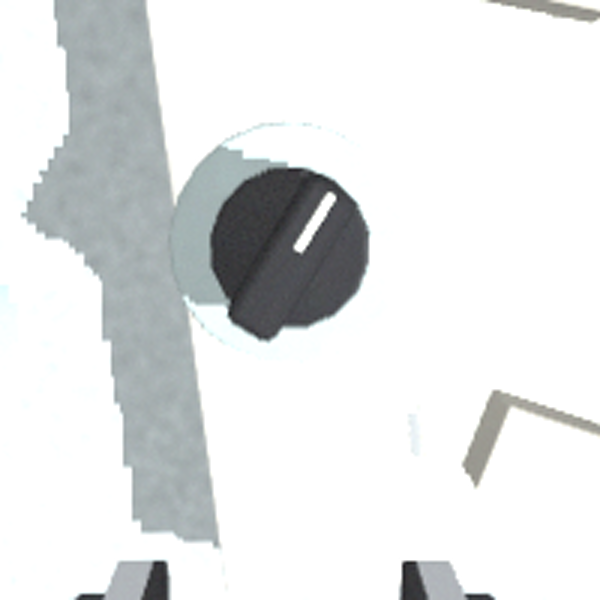

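```bash
python3 - <<'E'
from h import *
d=np.load('k1.npz');cam=(d['K'],d['c'],d['M']);im=d['im']
m=(im.max(2)<62).astype(np.uint8); m[245:]=0; m[:,:280]=0;m[:,360:]=0
cs,_=cv2.findContours(m,cv2.RETR_EXTERNAL,cv2.CHAIN_APPROX_NONE);c=max(cs,key=cv2.contourArea)
print(cv2.minEnclosingCircle(c),cv2.contourArea(c))
f=lambda z,p:(220+z/3-.33,60+p/3-.33)
print('disc from edges',pix2plane(cam,[f(290,247)],.0585).round(4))
L=pix2plane(cam,[f(297,250),f(332,195)],.089);v=L[1]-L[0];print('line',L.round(4).tolist(),np.rad2deg(np.arctan2(v[1],v[0])),np.hypot(*v[:2]))
E1=pix2plane(cam,[f(252,326),f(320,180)],.089);v=E1[1]-E1[0];print('ends',E1.round(4).tolist(),E1.mean(0).round(4),np.rad2deg(np.arctan2(v[1],v[0])),np.hypot(*v[:2]))
S1=pix2plane(cam,[f(232,313),f(305,180)],.089);v=S1[1]-S1[0];print('edge',np.rad2deg(np.arctan2(v[1],v[0])))
C=pix2plane(cam,[[265,4],[298,260]],.045);v=C[0]-C[1];print('box end',C.round(4).tolist(),np.rad2deg(np.arctan2(v[1],v[0])))
for k in (57.5,57.5-180):
  for r in (0,45):
    q=inverse_kinematics([.518,.1135,.083],down(np.deg2rad(k+r)));print(k,r,None if q is None else np.round(q,2))
E
```

```text
((315.19775390625, 144.41238403320312), 29.080598831176758) 2228.5
disc from edges [[0.5191 0.1116 0.0585]]
line [[0.517, 0.1131, 0.089], [0.504, 0.1214, 0.089]] 147.34979293307097 0.015435073037331198
ends [[0.5356, 0.1021, 0.089], [0.5005, 0.1186, 0.089]] [0.5181 0.1103 0.089 ] 154.79442454644652 0.03873639105897169
edge 150.74795329192003
box end [[0.4152, 0.072, 0.045], [0.6295, 0.0946, 0.045]] -173.97595776971693
57.5 0 [ 0.22  0.36 -0.26  0.95  0.    0.78]
57.5 45 [ 0.22  0.36 -0.26  0.95  0.   -0.  ]
-122.5 0 [ 0.22  0.36 -0.26  0.95  0.   -2.36]
-122.5 45 [ 0.22  0.36 -0.26  0.95  0.    3.14]
```

The two knob-centre estimates agree at about (0.519,0.112). The bar yaw is about −31° and the box yaw about 6°, which puts the dimmer near 0.65 rad, inside the stated start range. Gripping and turning anticlockwise.

```bash
python3 - <<'E'
from h import *
K=[.519,.1118]
move_gripper(.032)
move_to([*K,.15],down(np.deg2rad(59))); st('hover')
print(move_l([*K,.083],speed=.08,stop_force=8)); st('low')
move_gripper(0.0,grip_force=30); st('grip')
def mz(): o=observe(); return round(o['moment'][2],2)
print(mz(),observe()['moment'])
for a in [75,87,91,94,96,98]:
    move_to([*K,.083],down(np.deg2rad(a))); st(a); m=mz(); print('  Mz',m)
E
```

```text
hover t 33.94 p [0.5195 0.1117 0.1508] yaw 59.2 op 32.2 F [-0.3  0.1  0.9]
False
low t 34.93 p [0.5193 0.1119 0.0835] yaw 59.0 op 32.1 F [-0.1  0.8 -0.3]
grip t 35.23 p [0.5197 0.1126 0.0838] yaw 59.0 op 13.0 F [0.4 6.1 2.5]
0.05 [ 1.07784655 -0.11896019  0.05252752]
75 t 35.6 p [0.5197 0.1125 0.0838] yaw 75.1 op 13.3 F [0.6 5.7 2. ]
  Mz 0.0
87 t 35.92 p [0.5198 0.1125 0.0837] yaw 87.1 op 13.4 F [1.  4.9 2.5]
  Mz 0.02
91 t 36.17 p [0.5198 0.1125 0.0838] yaw 91.0 op 13.4 F [0.8 5.4 3.2]
  Mz 0.03
94 t 36.42 p [0.5198 0.1125 0.0838] yaw 94.0 op 13.3 F [1.6 4.8 2.6]
  Mz 0.04
96 t 36.67 p [0.5198 0.1125 0.0838] yaw 96.0 op 13.3 F [1.1 5.5 3.1]
  Mz 0.06
98 t 36.92 p [0.5198 0.1125 0.0838] yaw 98.0 op 13.5 F [2.  6.7 2.4]
  Mz -0.91
```

The moment jumps to −0.91 N m at 98°, so the knob is at its stop, close to the predicted 96°. I'll release, lift and verify.

```bash
python3 - <<'E'
from h import *
move_gripper(.032); st('open')
move_l([.519,.1118,.16],speed=.15)
move_l([.56,.112,.22],speed=.25); dwell(.2); st()
c=P('wrist');im=camera('wrist');cv2.imwrite('pics/k2.png',im[:,:,::-1])
cr=im[60:260,220:420,::-1];cv2.imwrite('pics/k2z.png',cv2.resize(cv2.convertScaleAbs(cr,alpha=2.2),(600,600),interpolation=cv2.INTER_CUBIC))
cv2.imwrite('pics/top2.png',camera('top')[:,:,::-1]);np.savez('k2.npz',im=im,K=c[0],c=c[1],M=c[2])
E
```

```text
open t 37.23 p [0.5189 0.1117 0.083 ] yaw 98.0 op 32.2 F [ 0.9 -0.2 -1. ]
 t 38.54 p [0.559  0.1119 0.2188] yaw 98.0 op 32.2 F [-0.7  0.4  0.1]
```

View pics/k2z.png

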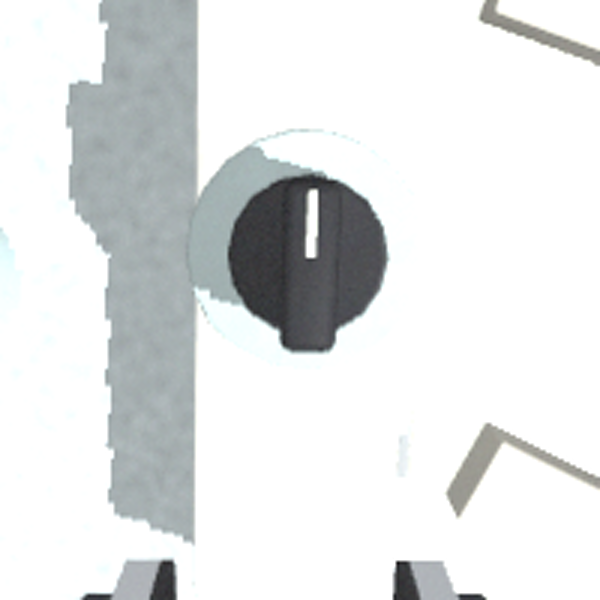

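View pics/k2.png

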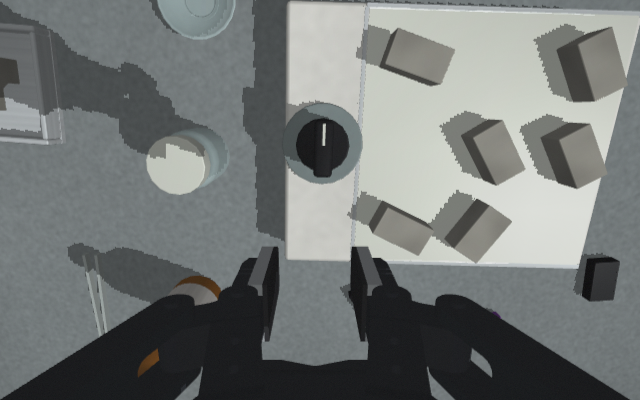

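View pics/top2.png

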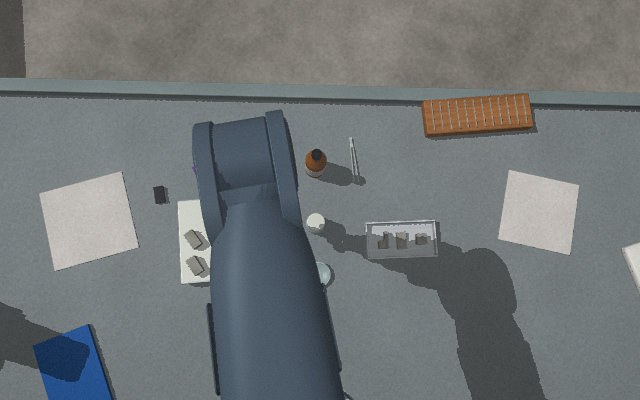

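The knob bar at (324,150) now lines up with the box's x axis: I read a bar yaw of about 5.4° against about 6° for the box. The six sound billets, bottle, jar, dish and tweezers are unmoved in the wrist and top views, and the gripper is clear. Handing in.

```bash
python3 - <<'E'
from h import *
st(); finish_job(); st()
E
```

```text
t 38.64 p [0.5594 0.112  0.2193] yaw 98.0 op 31.9 F [-0.9 -0.1 -0.3]
the job is handed in; nothing more can be done
the job is handed in; nothing more can be done
```

I set the short, chipped and thin billets down in the discard tray, then turned the dimmer anticlockwise to its stop. I handed the job in at about 38.6 s of the 72 s allowed; no verdict is reported.

**Last checks:**
- **Billets:** the last close view of the tray, before the knob was turned, showed all three lying flat, apart and the right way up. The later top view still showed them in place.
- **Dimmer:** the turning moment jumped from about 0.05 to 0.9 N m at a tool yaw of 98°. In the picture the bar is within about 1° of the box's x axis (0 is exactly along it).
- **Everything else:** the bottle, jar and tweezers looked unmoved. So did all six sound billets and the part of the dish in view. I judged this by eye and did not re-measure.

**Disagreements:** none that mattered. The two tray measurements differed by about 2 mm, and the knob centre estimates by 1–4 mm. The tray and box outlines measured 1–4 % under their stated sizes. The touch-downs triggered at a set 4–5 N change but read about 8–11 N.

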